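# Centre the egg cup on its display plinth

## Robot

A 6-joint arm with a two-finger parallel gripper is mounted at the origin on the work surface. World frame = base frame: x ahead of the robot, y to its left, z up, the work surface at z = 0. Lengths are in m, angles in rad, forces in N, time in s.
With the tool pointing down it reaches from about 0.35 to 0.85 m from the base axis. Payload 8.1 kg.
Tool frame: the origin (TCP) lies at the very end of the fingers, on their centre line; the grasp point (between the pads) lies 19 mm behind it; z points along the fingers, y is the line along which they close (so a half turn about z gives the same grasp; the last joint's range is limited). The gripper opens to 93 mm and grips with 3 to 60 N. Pads are 15 mm wide; open, the fingers measure 128 mm over their backs; the gripper's body (75 mm by 188 mm) begins 65 mm behind the grasp point.
Start: joints at [1.117, 0.13, 1.488, -0, 1.523, -0.085], TCP at [0.216, 0.56, 0.219] pointing down, gripper open.
Joint ranges: [-2.96, 2.96], [-0.89, 2.26], [0.02, 2.5], [-1.34, 4.48], [0, 2.73], [-2.66, 2.66]. Speed limits (rad/s): [2.39, 2.39, 2.79, 3.14, 3.14, 3.14].

## Interface

Orientations are given as a rotation vector (axis times angle).
In Python, from plant import robot gives the robot as it stands. The module is installed in compiled form; this text tells all that it offers.
- The arm moves only by the tool play_rows, never from a script. Its argument "increments" is text: rows parted by semicolons, each of 5 numbers parted by spaces: the shift along the tool's x, y, z in mm, then the turn about the tool's z in degrees, then the closure, from -1 (fully open) to 1 (shut). In form: dx dy dz yaw claw; .... A call has 1 to 20 rows; each row is the pose to reach, as a shift and turn from the pose commanded when the call began, along the tool's axes at that moment; what a row does not reach only later rows make up. A row lasts 1/10 s, in which the tool goes at most 50 mm and 8.59 degrees, less where a joint would pass 70% of its speed; a pose out of reach is approached as far as the arm can. A call with a gripper value outside its range is refused whole. The fingers move at their own pace and stop on an object; "force" is the grip in N (left out, the last holds). Time passes only in rows, so rows that repeat a pose let the fingers close. It gives the time, the measured TCP pose, the force, the opening and the grip force at its end, in the units of the state.
- robot.read_state(): the state, without advancing time (a new reading comes with each control period).
- robot.read_camera(name): name is "side" or "top" or "wrist"; returns the picture (400x640x3 uint8, blue, green, red); there is no depth.
- robot.calibration(name): a dict with "vertical_fov" (degrees; the focal length in pixels is half the picture's height over the tangent of half this angle, whatever the lens; pixels are square), "cx", "cy" (the principal point, pixels), "rvec" (rotation vector, rad) and "tvec" (3), from world to camera coordinates, as OpenCV has them. Camera axes: x right, y down, z forward; pixel columns grow to the right and rows downward; lengths in m; the calibration is good to about 2 mm. A picture is of the moment at which its call begins: read the wrist's pose just before it. calibration takes no time and is no camera call; for the wrist camera it gives the pose at the moment of the call.
- robot.close_job(): hands the job in; it is judged then, once.
Trained networks look in the newest picture that a camera, given by its name, has taken for a name from the list of things; names that differ only in an ending like _2 or _b are one class to them, and where a whole thing is asked for, a point or a joint stands for the part that bears it (a point fixed in the world has none). Each returns a list of dicts, best first, with "conf" (0 to 1); they miss things now and then, are a little off and sometimes report something else, mostly with a low value. They report only what shows in the picture. A call takes as long as a camera call. They do not tell look-alikes from the thing itself.
- robot.recognise(camera, query): "centre" ([x, y, z] in m, in world coordinates, good to about 4 mm: the middle of the surface that is visible of it).
- robot.regions_of(camera, query): "pixels" (400x640 bool, what is visible of it).
- robot.landmark_of(camera, query): "centre" ([x, y, z] in m, in world coordinates, good to about 4 mm: a listed point, or the origin of a listed thing).
The state is a dict: "t": time; "q": joint angles; "dq": joint speeds; "joint_torque": joint torques, N m; "tool_pos": TCP position; "orientation": TCP orientation; "force": force on the tool from outside, world axes, zero at the start; "wrist_torque": the same for the moment, N m; "opening": finger opening in m; "gripper_force": force on a finger pad.
Only numpy, scipy, OpenCV 4.12 (cv2) and the standard library are available. Lean on these libraries where they do the work, as an engineer would, in place of code of your own. Each camera call takes 0.05 s, during which the arm holds its last target. There are 200 camera calls.

## Task

The egg cup with the saucer joined to it stands off-centre and precarious on top of the small round wooden plinth. Nudge its saucer sideways with light fingertip taps until it stands upright in the centre of the plinth, to within about half a centimetre, then leave it at rest with the hand clear. Only push it, gently: do not pinch, lift, tip or knock it off, and leave the other goods where they are.

Things in the scene. Friction and masses are not known exactly. Their poses are not given: they have to be found in the camera images.
- egg_cup: Loose white ceramic egg cup joined to its saucer, 110 to 225 g, 56 mm tall in all. Saucer 104 mm across; rim's upright edge 6 to 13 mm above the flat underside (86 mm across). Cup in the middle 48 mm across. Round about z; origin: underside centre. Starts flat on the plinth top, 16 to 24 mm off-centre in any direction; falls if over 32 mm off. 0.5 to 1.6 N slides it.
- plinth: Turned wooden plinth, fixed to the shelf: round foot 150 mm across, 14 mm high, and concentric on it a round column, flared to 88 mm across at the foot, 64 mm across from 30 mm up, flat top 60 mm above the shelf. The centred saucer overhangs the column all round; from above the foot shows around it. Origin: centre of the foot's underside, on the shelf; z up.
- plain_cup: Bystander: white egg cup without saucer, 48 mm across, 56 mm tall, standing on the shelf 180 to 200 mm from the plinth's axis. Origin under its centre.
- giraffe: Bystander: teal silicone giraffe teether lying flat, about 80 x 135 mm, 14 mm thick, its origin 145 to 165 mm from the plinth's axis. Origin under the middle of the giraffe's trunk; the neck runs along its +y.
- bead_ring: Bystander: ring of twelve maple beads lying flat, 81 mm across, 17 mm high, 130 to 150 mm from the plinth's axis. Origin under its centre.
- pacifier_case: Bystander: round white plastic pacifier case, 62 mm across, 37 mm high, 130 to 150 mm from the plinth's axis. Origin under its centre.
- snack_bowl: Bystander: blue ceramic bowl, 110 mm across, 45 mm high, on the robot's right. Origin under its centre.
- cotton_jar: Bystander: white closed jar, 70 mm across, 100 mm high, on the robot's right, farther out. Origin under its centre.
Things that resemble listed ones, but are neither listed nor needed, are in the scene too. Leave any orange or purple look-alike of the egg_cup alone. Of the things that look like the plinth, take the one that is farthest to the robot's right at the start.

How it is judged:
At the end, for the whole second after the job is handed in: The centre of the saucer's underside is within 6 mm (horizontally) of the plinth's axis; the egg cup stands upright (within 0.04 rad) and at rest on the plinth's top (horizontal distance between egg_cup and plinth below 0.006 m and angle between egg_cup's own z axis and vertical below 0.04 rad and z of egg_cup in the frame of plinth between 0.057 and 0.063 m and linear speed of egg_cup below 0.01 m/s); the robot touches nothing.
It fails at once if the egg cup is tipped by more than 0.2 rad (angle between egg_cup's own z axis and vertical above 0.2 rad).
It fails at once if the egg cup is lifted more than 7 mm off the plinth (z of egg_cup in the frame of plinth above 0.067 m).
It fails at once if the egg cup is knocked off the plinth (z of egg_cup in the frame of plinth below 0.045 m).
It fails at once if the egg cup is pinched or struck: the fingers press on it with more than 12 N (contact force between the fingers and egg_cup above 12 N).
It fails at once if another of the goods is moved by more than 15 mm (distance of any of plain_cup, giraffe, bead_ring, pacifier_case, snack_bowl, cotton_jar from where it was at the start of the episode above 0.015 m).
It also fails if it takes over 45 s, if anything falls off the work surface, if the arm or the gripper's body presses on something with over 40 N, if the wrist force passes 120 N, or if a joint passes its speed limit or range.

## Working session

There is one attempt and no reset: what is moved stays moved. The work goes in short steps, Python scripts to look and compute and a tool call to move; the robot and the scene stay as the last step left them, time stands still between calls to the robot, and variables do not carry over. Pictures are saved under pics/ and viewed, at most 10 in all, crops included, and the job is handed in when it is done.

Besides the shell and the picture viewer there is one more tool, called after "Request:" as name(argument=value, ...) on one line, values as JSON. play_rows: Moves the arm, as the interface text tells. Its arguments: {"type":"object","properties":{"increments":{"type":"string"},"force":{"type":"number"}},"required":["increments"]}

```bash
mkdir -p pics; cat > h.py <<'E'
import numpy as np, cv2
from plant import robot
def cal(n):
    c=robot.calibration(n); f=200/np.tan(np.radians(c["vertical_fov"])/2)
    K=np.array([[f,0,c["cx"]],[0,f,c["cy"]],[0,0,1]]); R=cv2.Rodrigues(np.array(c["rvec"],float))[0]
    return K,R,np.array(c["tvec"],float).ravel()
def proj(n,P):
    K,R,t=cal(n); p=(R@np.atleast_2d(P).T).T+t; p=p@K.T; return p[:,:2]/p[:,2:]
def onz(n,uv,z):
    K,R,t=cal(n); d=R.T@np.linalg.inv(K)@np.array([uv[0],uv[1],1.]); c=-R.T@t
    return c+d*(z-c[2])/d[2]
E
python3 - <<'E'
from h import *
ims=[robot.read_camera(n) for n in("top","side")]
cv2.imwrite("pics/a.png",ims[0]);cv2.imwrite("pics/b.png",ims[1])
for n in("top","side"):
    K,R,t=cal(n);print(n,K[0,0],(-R.T@t).round(3))
    for q in("egg_cup","plinth"):
        for d in robot.landmark_of(n,q):
            print(n,q,np.round(d["centre"],3),round(d["conf"],2),proj(n,d["centre"]).round())
for q in("plain_cup","giraffe","bead_ring","pacifier_case","snack_bowl","cotton_jar"):
    for d in robot.landmark_of("top",q): print(q,np.round(d["centre"],3),round(d["conf"],2))
s=robot.read_state();print(s["t"],s["tool_pos"],s["orientation"])
E
```

```text
top 428.9551660396621 [ 0.449 -0.113  1.079]
top egg_cup [ 0.514 -0.106  0.061] 0.75 [[318. 212.]]
top egg_cup [ 0.33  -0.149 -0.   ] 0.73 [[334. 288.]]
top egg_cup [ 0.542 -0.316  0.003] 0.66 [[402. 205.]]
top plinth [ 0.495  0.145 -0.001] 0.69 [[218. 219.]]
side 391.02640676127623 [ 0.319 -0.855  0.893]
side egg_cup [ 0.332 -0.153 -0.003] 0.81 [[251. 241.]]
side egg_cup [ 0.518 -0.104  0.06 ] 0.74 [[309. 200.]]
side egg_cup [ 0.544 -0.314 -0.002] 0.62 [[340. 268.]]
side plinth [ 0.527 -0.092  0.003] 0.76 [[311. 209.]]
side plinth [0.497 0.142 0.006] 0.57 [[284. 162.]]
plain_cup [ 0.691 -0.202 -0.003] 0.78
giraffe [ 0.404 -0.019 -0.001] 0.6
bead_ring [ 0.456 -0.215  0.002] 0.77
pacifier_case [ 0.402 -0.021  0.001] 0.62
snack_bowl [ 0.469 -0.487  0.001] 0.86
cotton_jar [ 0.612 -0.45  -0.   ] 0.93
0.6 [0.21627694 0.55967032 0.21864039] [-5.75997539e-01 -3.08832477e+00 -9.81249037e-06]
```

View pics/a.png

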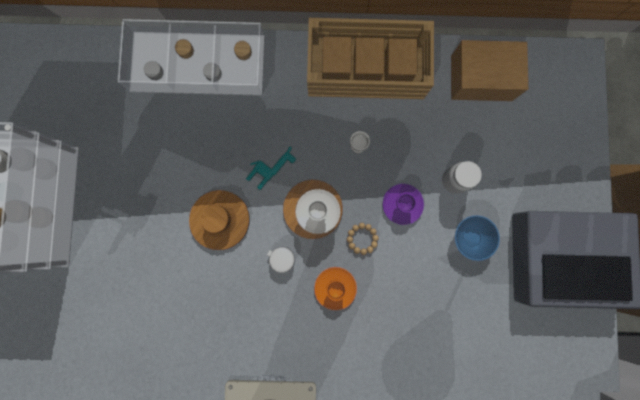

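View pics/b.png

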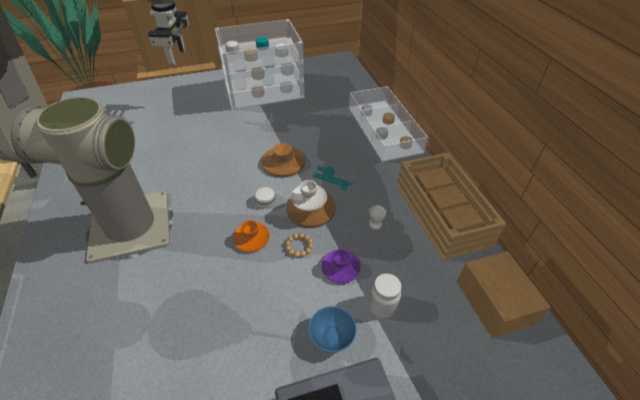

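The candidates in the top view are these:
- **Plinths:** (218,219), bare with a wooden cup-like thing on it, and (313,210). The second is farther right and bears the white cup, so it is the one meant.
- **Cups with saucer:** white (318,212), orange (334,288), purple (402,205). White is the one meant.

Next I'll measure roughly and find out how the wrist camera is mounted.

```bash
python3 - <<'E'
from h import *
from scipy.spatial.transform import Rotation as Ro
im=robot.read_camera("top")
cv2.imwrite("pics/c.png",cv2.resize(im[160:260,250:420],None,fx=4.5,fy=4.5,interpolation=cv2.INTER_CUBIC))
s=robot.read_state();R=Ro.from_rotvec(s["orientation"]).as_matrix();print(R.round(3))
K,Rc,t=cal("wrist");c=-Rc.T@t
print("cam in tool",(R.T@(c-s["tool_pos"])).round(3),"cam z in tool",(R.T@Rc.T[:,2]).round(3),"cam x",(R.T@Rc.T[:,0]).round(3),K[0,0])
for T in([0.42,-0.19,0.219],[0.46,-0.15,.219]): print((R.T@(np.array(T)-s["tool_pos"])*1000).round())
E
```

```text
[[-0.933  0.36   0.   ]
 [ 0.36   0.933  0.   ]
 [-0.     0.    -1.   ]]
cam in tool [ 0.082  0.    -0.166] cam z in tool [-0.29  -0.     0.957] cam x [0.001 1.    0.001] 338.35715814902693
[-460. -626.   -0.]
[-483. -574.   -0.]
```

View pics/c.png

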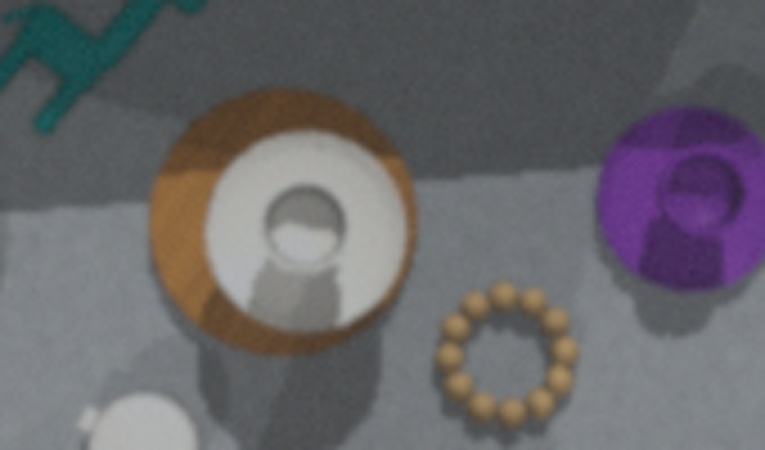

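The crop shows the white saucer (crop centre 306,231; image 318,211) on the brown foot (crop 283,222; image 313,209). It is offset to the right and nearer the robot, and the bead ring is at lower right. The white cup and this plinth are confirmed.

```bash
python3 - <<'E'
from h import *
g=lambda u,v:(250+(u+.5)/4.5-.5,160+(v+.5)/4.5-.5)
a=onz("top",g(306.5,231),.072);b=onz("top",g(283.5,222),.013);print(a,b,(b-a)*1000)
# two-view height check of the saucer
ims={n:robot.read_camera(n) for n in("top","side")}
for n in ims:
    h=cv2.cvtColor(ims[n],cv2.COLOR_BGR2HSV)
    for d in robot.regions_of(n,"egg_cup"):
        m=d["pixels"]; print(n,d["conf"],np.argwhere(m).mean(0)[::-1].round(1),h[m].mean(0).round())
p=b
v=(b-a)[:2];v/=np.linalg.norm(v);print("dir deg",np.degrees(np.arctan2(v[1],v[0])))
from scipy.spatial.transform import Rotation as Ro
s=robot.read_state();R=Ro.from_rotvec(s["orientation"]).as_matrix()
T=np.array([*(b[:2]-v*.14),.219]);print(T,(R.T@(T-s["tool_pos"])*1000).round())
E
```

```text
[ 0.51635765 -0.10434637  0.072     ] [ 0.52499612 -0.09098648  0.013     ] [  8.6384702   13.35988483 -59.        ]
top 0.74 [317.5 211.1] [ 36.   9. 155.]
top 0.68 [402.9 203.5] [137. 139. 113.]
top 0.6 [335.5 288. ] [ 13. 195. 156.]
side 0.98 [340.6 265.2] [137. 134. 113.]
side 0.76 [308.3 195.7] [ 27.  13. 161.]
side 0.58 [250.8 235.7] [ 13. 206. 161.]
side 0.44 [384.9 295. ] [ 30.   7. 150.]
dir deg 57.11338599944086
[ 0.44897916 -0.20855103  0.219     ] [-494. -633.   -0.]
```

Request:
play_rows(increments="-494 -633 0 -78 1;-494 -633 0 -78 1;-494 -633 0 -78 1;-494 -633 0 -78 1;-494 -633 0 -78 1;-494 -633 0 -78 1;-494 -633 0 -78 1;-494 -633 0 -78 1;-494 -633 0 -78 1;-494 -633 0 -78 1;-494 -633 0 -78 1;-494 -633 0 -78 1;-494 -633 0 -78 1;-494 -633 0 -78 1;-494 -633 0 -78 1;-494 -633 0 -78 1;-494 -633 0 -78 1;-494 -633 0 -78 1;-494 -633 0 -78 1;-494 -633 0 -78 1", force=10)

```text
t: 2.85
tool_pos: [0.4667, -0.0438, 0.2124]
orientation: [1.393, -2.782, 0.067]
force: [0.2, 0.4, -0.7]
opening: 0.0003
gripper_force: 0.0
```

```bash
cat >> h.py <<'E'
from scipy.spatial.transform import Rotation as Ro
E
python3 - <<'E'
from h import *
im=robot.read_camera("wrist");cv2.imwrite("pics/d.png",im)
s=robot.read_state();R=Ro.from_rotvec(s["orientation"]).as_matrix();print(s["t"],s["q"],s["tool_pos"],R.round(3),s["opening"])
for q in("egg_cup","plinth"):
    for d in robot.landmark_of("wrist",q): print(q,np.round(d["centre"],4),d["conf"])
E
```

```text
2.9 [-0.16078024 -0.22451907  1.84443018 -0.05288842  1.52039105 -2.65699203] [ 0.46701555 -0.04406051  0.21231095] [[-0.599 -0.801 -0.007]
 [-0.799  0.599 -0.052]
 [ 0.046 -0.026 -0.999]] 0.0003237440247950593
egg_cup [ 0.5444 -0.3169  0.0007] 0.96
egg_cup [ 0.5173 -0.1037  0.0603] 0.86
egg_cup [ 0.3328 -0.1474  0.0017] 0.56
```

View pics/d.png

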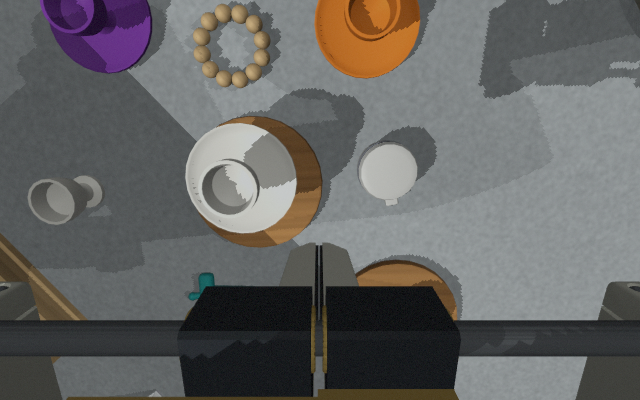

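The wrist joint ran into its limit, so I'll push with the tool's +x side instead (the camera is on that side) and turn the other way.

Request:
play_rows(increments="0 0 0 8 1;0 0 0 16 1;0 0 0 24 1;0 0 0 32 1;0 0 0 40 1;0 0 0 48 1;0 0 0 56 1;0 0 0 64 1;0 0 0 72 1;0 0 0 80 1;0 0 0 88 1;0 0 0 88 1;0 0 0 88 1")

```text
t: 4.3
tool_pos: [0.4663, -0.0437, 0.2126]
orientation: [0.93, 2.99, -0.081]
force: [0.3, -0.4, 0.1]
opening: 0.0007
gripper_force: 0.0
```

```bash
python3 - <<'E'
from h import *
s=robot.read_state();R=Ro.from_rotvec(s["orientation"]).as_matrix();print(s["t"],s["q"],s["tool_pos"],R.round(3))
v=np.array([np.cos(np.radians(57)),np.sin(np.radians(57))])
T=np.array([.525,-.091,.2]);T[:2]-=v*.14
print(T,(R.T@(T-s["tool_pos"])*1000).round(), np.degrees(np.arctan2(R[1,0],R[0,0])))
E
```

```text
4.3 [-0.16040624 -0.22688295  1.84593809 -0.052711    1.5211877  -1.12533441] [ 0.46629931 -0.04370044  0.2125828 ] [[-0.824  0.567 -0.007]
 [ 0.567  0.822 -0.052]
 [-0.024 -0.047 -0.999]]
[ 0.44875054 -0.20841388  0.2       ] [ -79. -145.   21.] 145.46614846142103
```

Request:
play_rows(increments="-10 -15 2 8 1;-20 -30 4 16 1;-30 -45 6 24 1;-40 -60 8 32 1;-50 -80 10 40 1;-60 -100 12 48 1;-70 -115 14 56 1;-75 -130 17 64 1;-79 -145 20 72 1;-79 -145 21 80 1;-79 -145 21 88 1;-79 -145 21 88 1;-79 -145 21 88 1")

```text
t: 5.6
tool_pos: [0.4484, -0.2088, 0.2002]
orientation: [2.716, 1.492, -0.049]
force: [0.5, -0.1, 0.8]
opening: 0.0006
gripper_force: 0.0
```

```bash
python3 - <<'E'
from h import *
im=robot.read_camera("wrist");cv2.imwrite("pics/e.png",im)
s=robot.read_state();R=Ro.from_rotvec(s["orientation"]).as_matrix();print(s["t"],s["q"],s["tool_pos"],R.round(3))
P=[.525,-.091,.06];Q=[.517,-.104,.073];print(proj("wrist",[P,Q]))
for q in("egg_cup","plinth"):
    for d in robot.landmark_of("wrist",q): print(q,np.round(d["centre"],4),d["conf"])
E
```

```text
5.65 [-0.5017172  -0.16429615  1.81412824 -0.04948976  1.47307837  0.06977958] [ 0.44839028 -0.20875624  0.2001964 ] [[ 0.537  0.844 -0.007]
 [ 0.842 -0.537 -0.052]
 [-0.048  0.022 -0.999]]
[[317.52820254  13.37257891]
 [318.15707384  32.59774635]]
egg_cup [ 0.3344 -0.1448  0.0009] 0.67
egg_cup [ 0.5451 -0.3152 -0.0006] 0.61
```

View pics/e.png

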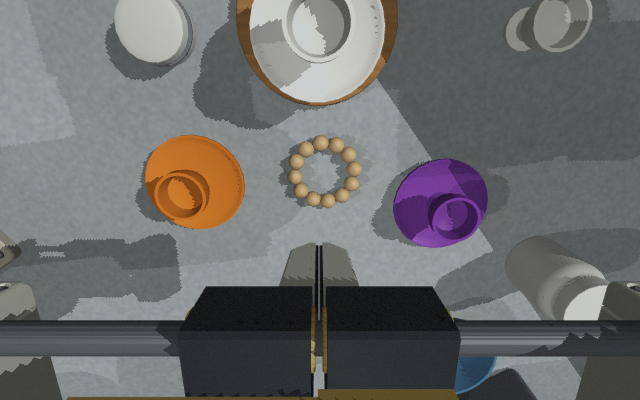

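The cup (320,30) is cut off at the top of the picture and the fingers are at the bottom. I'll advance 50 mm and measure by fitting circles.

Request:
play_rows(increments="25 0 0 0 1;50 0 0 0 1;50 0 0 0 1;50 0 0 0 1")

```text
t: 6.15
tool_pos: [0.4755, -0.1667, 0.1977]
orientation: [2.719, 1.487, -0.049]
force: [1.0, 0.3, 0.2]
opening: 0.0006
gripper_force: 0.0
```

```bash
cat >> h.py <<'E'
from scipy.optimize import least_squares
def masks(im):
    h=cv2.cvtColor(im,cv2.COLOR_BGR2HSV)
    return h
def fitcirc(n,pts,z,r=None):
    W=np.array([onz(n,p,z)[:2] for p in pts])
    f=(lambda q:np.hypot(*(W-q[:2]).T)-(r or q[2]))
    s=least_squares(f,[*W.mean(0),.05],loss="soft_l1",f_scale=.001)
    return s.x,np.sqrt(np.mean(f(s.x)**2))
E
python3 - <<'E'
from h import *
im=robot.read_camera("wrist");cv2.imwrite("pics/f.png",im)
s=robot.read_state();R=Ro.from_rotvec(s["orientation"]).as_matrix();print(s["t"],s["tool_pos"])
np.savez("f.npz",im=im)
h=cv2.cvtColor(im,cv2.COLOR_BGR2HSV)
c=proj("wrist",[.517,-.104,.073])[0];print(c,proj("wrist",[.525,-.091,.014]))
# radial profiles
for a in range(0,360,30):
    print(a,[ "%d/%d"%(h[int(c[1]+r*np.sin(np.radians(a))),int(c[0]+r*np.cos(np.radians(a)))][1],h[int(c[1]+r*np.sin(np.radians(a))),int(c[0]+r*np.cos(np.radians(a)))][2]) for r in range(45,110,5) if 0<=c[1]+r*np.sin(np.radians(a))<400])
E
```

```text
6.2 [ 0.47528482 -0.16710202  0.19773647]
[317.43080795 100.1744112 ] [[315.95548785  80.52565839]]
0 ['8/195', '7/192', '6/178', '9/177', '141/96', '150/92', '11/91', '17/92', '14/93', '19/92', '14/92', '13/96', '14/94']
30 ['6/198', '8/197', '7/187', '8/191', '12/143', '9/140', '16/96', '14/109', '16/111', '14/111', '12/108', '14/89', '17/89']
60 ['7/205', '6/204', '8/200', '8/196', '13/157', '11/161', '11/158', '11/157', '14/149', '11/156', '8/154', '10/152', '11/157']
90 ['4/208', '4/208', '2/207', '5/209', '10/155', '10/154', '11/156', '10/154', '101/149', '99/163', '99/137', '9/162', '10/158']
120 ['8/162', '8/163', '10/157', '2/207', '9/110', '14/106', '14/108', '9/109', '11/138', '13/138', '12/146', '12/144', '14/142']
150 ['8/159', '8/159', '10/152', '7/150', '10/106', '7/111', '14/111', '17/104', '13/97', '21/97', '13/96', '8/92', '14/91']
180 ['9/141', '12/143', '11/140', '9/136', '149/96', '138/98', '11/95', '13/96', '8/94', '11/95', '5/93', '14/94', '8/93']
210 ['7/207', '7/207', '7/207', '7/206', '7/206', '143/105', '142/145', '141/147', '140/140', '14/92', '16/95', '14/147', '12/147']
240 ['8/202', '8/203', '6/202', '9/201', '8/198', '9/201', '140/155', '137/147', '137/151', '143/150', '144/151', '137/169', '13/159']
270 ['9/199', '8/198', '8/196', '8/193', '8/189', '8/200', '143/150', '143/96', '141/101', '148/100', '146/110', '146/117']
300 ['7/195', '8/195', '8/192', '8/183', '9/174', '137/99', '145/104', '147/106', '144/99', '147/92', '146/98', '141/96', '14/92']
330 ['8/193', '8/192', '10/183', '7/173', '8/196', '141/98', '143/96', '145/93', '144/94', '12/88', '9/84', '14/91', '14/94']
```

View pics/f.png

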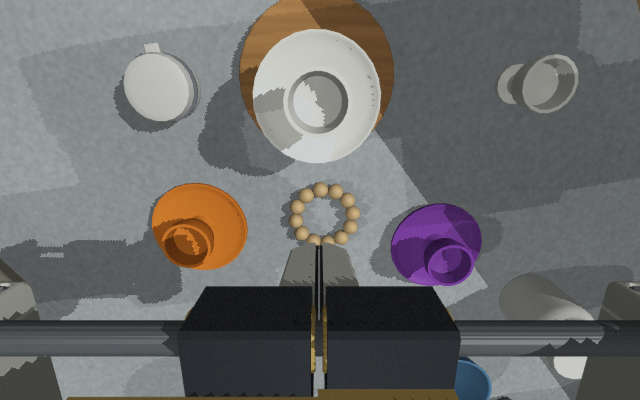

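The white saucer is at (317,95), bounded at about (253..381, 28..162). The brown foot arc is at (240..393, <0..). Now fitting both.

```bash
cat >> h.py <<'E'
def measure(n,im,c0):
    h=cv2.cvtColor(cv2.GaussianBlur(im,(3,3),0),cv2.COLOR_BGR2HSV).astype(int)
    brown=lambda p:p[1]>75 and p[0]<30
    S,F=[],[]
    for a in np.radians(np.arange(0,360,3)):
        d=np.array([np.cos(a),np.sin(a)]);prev=None;sd=False;lastb=None
        for r in np.arange(45,130,.5):
            u=np.array(c0)+r*d;i,j=int(round(u[1])),int(round(u[0]))
            if not(1<=i<399 and 1<=j<639):lastb=None;break
            p=h[i,j]
            if brown(p):
                if not sd and r<90:S.append(u-.25*d);sd=True
                lastb=u
            elif lastb is not None and np.linalg.norm(u-lastb)>4:break
        if sd and lastb is not None:F.append(lastb+.25*d)
    return np.array(S),np.array(F)
def report(n,im,c0):
    S,F=measure(n,im,c0)
    s,es=fitcirc(n,S,.073);s2,e2=fitcirc(n,S,.073,.052)
    f,ef=fitcirc(n,F,.014);f2,ef2=fitcirc(n,F,.014,.075)
    print("saucer",len(S),s.round(4),es.round(5),"fixed",s2[:2].round(4),e2.round(5))
    print("foot",len(F),f.round(4),ef.round(5),"fixed",f2[:2].round(4),ef2.round(5))
    o=(f2-s2)[:2];print("to go mm",(o*1000).round(1),"dist",np.linalg.norm(o*1000).round(1),"ang",np.degrees(np.arctan2(o[1],o[0])).round(1))
    return s2[:2],f2[:2]
E
python3 - <<'E'
from h import *
im=np.load("f.npz")["im"]
report("wrist",im,(317,95))
t=robot.read_camera("top");K=cv2.resize(t,None,fx=1,fy=1)
for n in ("top",):
    h=cv2.cvtColor(t,cv2.COLOR_BGR2HSV)
    m=((h[...,1]>75)&(h[...,0]<30)).astype(np.uint8);m[:, :270]=0;m[:,360:]=0;m[:170]=0;m[255:]=0
    cs=max(cv2.findContours(m,0,1)[0],key=len)[:,0];hu=cv2.convexHull(cs)[:,0]
    print(fitcirc(n,cs,.014,.075))
E
```

```text
saucer 82 [ 0.5164 -0.1036  0.0522] 0.00273 fixed [ 0.5165 -0.1035] 0.00278
foot 65 [ 0.526  -0.0905  0.0739] 0.00767 fixed [ 0.5254 -0.0915] 0.00737
to go mm [ 8.9 12. ] dist 14.9 ang 53.6
(array([ 0.52372348, -0.0948168 ,  0.05      ]), np.float64(0.00669913498903651))
```

The fits agree: cup at about (0.5165,-0.1035), plinth axis at about (0.525,-0.091), 15 to 16 mm to go at about 55°. The tool's x is at 57°. Lowering behind the rim, still short of contact.

Request:
play_rows(increments="-5 -3 35 0 1;-5 -3 70 0 1;-4 -3 105 0 1;-3 -3 130 0 1;-3 -3 140 0 1;-3 -3 140 0 1;-3 -3 140 0 1")

```text
t: 6.95
tool_pos: [0.471, -0.1758, 0.0594]
orientation: [2.72, 1.482, -0.047]
force: [0.0, 0.2, 0.6]
opening: 0.0005
gripper_force: 0.0
```

```bash
python3 - <<'E'
from h import *
s=robot.read_state();R=Ro.from_rotvec(s["orientation"]).as_matrix();print(s["t"],s["tool_pos"],s["force"])
v=R[:2,0]/np.linalg.norm(R[:2,0])
for nm,p in(("cup",(.5165,-.1035)),("pl",(.5252,-.0912))):
    d=np.array(p)-s["tool_pos"][:2];print(nm,(d@v*1000).round(1),((d[0]*-v[1]+d[1]*v[0])*1000).round(1))
print((R.T*1000).round(0))
E
```

```text
6.95 [ 0.47101618 -0.17581218  0.05938876] [0.02087386 0.16359921 0.6014324 ]
cup 85.4 1.0
pl 100.5 0.4
[[ 542.  839.  -48.]
 [ 840. -542.   24.]
 [  -6.  -53. -999.]]
```

Request:
play_rows(increments="6 0 0 0 1;12 0 0 0 1;16 0 0 0 1;18 0 0 0 1;19 0 0 0 1;20 0 0 0 1;21 0 0 0 1;22 0 0 0 1;23 0 0 0 1;24 0 0 0 1;25 0 0 0 1;26 0 0 0 1;27 0 0 0 1;28 0 0 0 1;29 0 0 0 1;30 0 0 0 1;31 0 0 0 1;31 0 0 0 1")

```text
t: 8.75
tool_pos: [0.4872, -0.149, 0.0566]
orientation: [2.721, 1.483, -0.048]
force: [-0.2, -0.4, 0.6]
opening: 0.0005
gripper_force: 0.4
```

```bash
python3 - <<'E'
from h import *
im=robot.read_camera("wrist");np.savez("g.npz",im=im);cv2.imwrite("pics/g.png",im)
s=robot.read_state();R=Ro.from_rotvec(s["orientation"]).as_matrix();print(s["t"],s["tool_pos"],s["force"])
c=proj("wrist",[.52,-.098,.073])[0];print(c)
v=R[:2,0]/np.linalg.norm(R[:2,0]);d=np.array((.5252,-.0912))-s["tool_pos"][:2];print((d@v*1000).round(1))
t=robot.read_camera("top");np.savez("gt.npz",im=t)
E
```

```text
8.8 [ 0.48722313 -0.14897849  0.05654491] [-0.50272528 -0.40259776  0.81563876]
[321.23981316 152.48054141]
69.1
```

View pics/g.png

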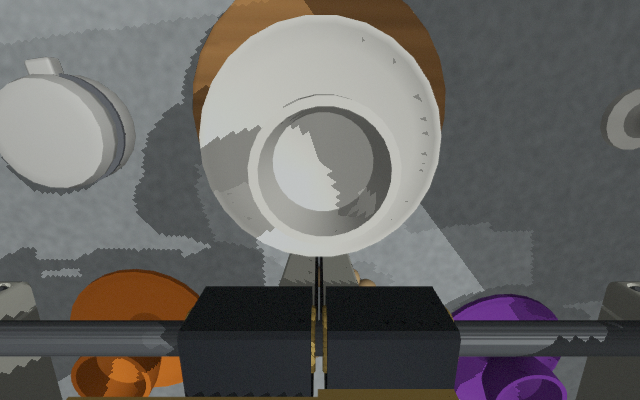

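The saucer (centre about (320,135), radius about 120 px) touches the fingertips at (318,255). The brown foot shows at top, left and right. Measuring with the same fit, scaled.

```bash
cat >> h.py <<'E'
def meas2(n,im,c0,rmin,rmax):
    h=cv2.cvtColor(cv2.GaussianBlur(im,(3,3),0),cv2.COLOR_BGR2HSV).astype(int)
    S,F=[],[]
    for a in np.radians(np.arange(0,360,2)):
        d=np.array([np.cos(a),np.sin(a)])
        rs=np.arange(rmin,rmax,.5);U=np.array(c0)+rs[:,None]*d
        I=np.round(U).astype(int);ok=(I[:,0]>1)&(I[:,0]<638)&(I[:,1]>1)&(I[:,1]<398)
        p=h[np.clip(I[:,1],0,399),np.clip(I[:,0],0,639)];b=(p[:,1]>75)&(p[:,0]<30)&ok
        if b.sum()<6:continue
        k=np.argmax(b); w=p[max(k-6,0):max(k-3,1)]
        if not(w[:,1].max()<40):continue
        e=k
        while e<len(b) and b[e]:e+=1
        if e-k<5:continue
        S.append(U[k]-.25*d)
        if e<len(b) and ok[e] and ok[min(e+6,len(b)-1)]:F.append(U[e]-.25*d)
    out=[]
    for P,z,r,nm in((S,.073,.052,"saucer"),(F,.014,.075,"foot")):
        P=np.array(P)
        for _ in range(4):
            c,e=fitcirc(n,P,z,r);W=np.array([onz(n,q,z)[:2] for q in P]);res=np.hypot(*(W-c[:2]).T)-r
            if (abs(res)>.0025).any(): P=P[abs(res)<max(.0025,2*np.median(abs(res)))]
        free,ef=fitcirc(n,P,z);print(n,nm,len(P),c[:2].round(4),e.round(5),"free",free.round(4),ef.round(5));out.append(c[:2])
    o=(out[1]-out[0])*1000;print("to go",o.round(1),np.linalg.norm(o).round(1),np.degrees(np.arctan2(o[1],o[0])).round())
    return out
E
python3 - <<'E'
from h import *
meas2("wrist",np.load("g.npz")["im"],(320,135),90,230)
meas2("top",np.load("gt.npz")["im"],(316,209),12,38)
s=robot.read_state();R=Ro.from_rotvec(s["orientation"]).as_matrix();v=R[:2,0]/np.linalg.norm(R[:2,0]);print(v)
E
```

```text
wrist saucer 85 [ 0.5203 -0.0971] 0.00017 free [ 0.5204 -0.097   0.0519] 0.00016
wrist foot 51 [ 0.5247 -0.092 ] 0.0009 free [ 0.5263 -0.0894  0.0733] 0.00018
to go [4.4 5.1] 6.7 49.0h.py:20: RuntimeWarning: Mean of empty slice.
  s=least_squares(f,[*W.mean(0),.05],loss="soft_l1",f_scale=.001)
  ret = ret.dtype.type(ret / rcount)
Traceback (most recent call last):
  File "h.py", line 66, in meas2
    c,e=fitcirc(n,P,z,r);W=np.array([onz(n,q,z)[:2] for q in P]);res=np.hypot(*(W-c[:2]).T)-r
        ~~~~~~~^^^^^^^^^
  File "h.py", line 20, in fitcirc
    s=least_squares(f,[*W.mean(0),.05],loss="soft_l1",f_scale=.001)
                      ^^^^^^^^^^^^^^^^
TypeError: Value after * must be an iterable, not numpy.float64
```

About 7 to 9 mm remain, and the direction is right. I'll push 8 mm more, back off and measure from a higher view.

Request:
play_rows(increments="1 0 0 0 1;2 0 0 0 1;3 0 0 0 1;4 0 0 0 1;5 0 0 0 1;6 0 0 0 1;7 0 0 0 1;8 0 0 0 1;8 0 0 0 1;6 0 0 0 1;0 0 0 0 1;-15 0 0 0 1;-25 0 -20 0 1;-30 0 -60 0 1;-35 0 -105 0 1;-30 0 -140 0 1;-25 0 -140 0 1;-25 0 -140 0 1;-25 0 -140 0 1")

```text
t: 10.75
tool_pos: [0.4735, -0.1629, 0.1959]
orientation: [2.723, 1.484, -0.051]
force: [-0.0, -0.4, -0.2]
opening: 0.0005
gripper_force: 0.0
```

```bash
python3 - <<'E'
from h import *
im=robot.read_camera("wrist");np.savez("k.npz",im=im);cv2.imwrite("pics/k.png",im)
s=robot.read_state();print(s["t"],s["tool_pos"],s["force"])
c=proj("wrist",[.525,-.091,.073])[0];print(c)
meas2("wrist",im,c,45,140)
E
```

```text
10.8 [ 0.47326092 -0.16274449  0.19554115] [-0.09699125  0.89961346 -0.11167529]
[322.47288916  83.4636595 ]
wrist saucer 180 [ 0.5244 -0.0901] 0.0003 free [ 0.5244 -0.0901  0.052 ] 0.00029
wrist foot 148 [ 0.5263 -0.0886] 0.0013 free [ 0.5259 -0.0895  0.0737] 0.00036
to go [1.9 1.5] 2.4 38.0
```

View pics/k.png

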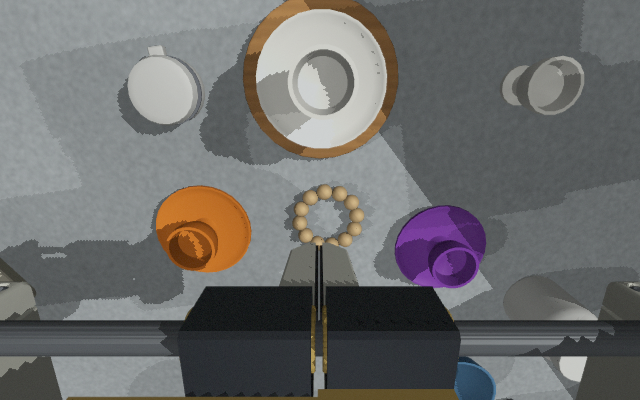

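The saucer (322,80) sits evenly within the brown foot ring, upright. The fits put it 1.6 to 2.4 mm off-centre, inside the 6 mm tolerance, and the hand is clear. Handing in.

```bash
python3 -c "
from plant import robot
print(robot.close_job())"
```

```text
the job is handed in; nothing more can be done
None
```

I nudged the egg cup to about 2 mm from the plinth's axis by the camera fits (the limit is 6 mm). It stands upright with the hand clear, and I handed the job in at about 11 s; no verdict came back.

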